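# Slacken the lens rider's clamp by two turns and slide the lens up to the specimen

## Task

On the optical bench the magnifying lens is clamped too far from the specimen slide. Loosen the lens rider's clamp screw by rolling a fingertip across the knurled rim of its knob, anticlockwise as seen when facing the knob, for two full turns and no more than two and a half; then push the lens rider along the rail until its foot rests against the foot of the specimen rider, without shoving the specimen rider along. Nothing is to be gripped or lifted: use fingertips only, leave the other things on the bench alone, and finish clear of everything.

Things in the scene. Friction and masses are not known exactly. Their poses are not given: they have to be found in the camera images.
- clamp_knob (a joint): Turn of the lens rider's clamp knob, rad: 0 = tight, grows as it is loosened (anticlockwise seen facing the knob: the top of its rim moves along +y of the rail). Starts at 0 to 0.35; a full turn is 6.28. Takes 0.02 Nm (1 N at the rim), stays where left. The screw and knob back out 1.5 mm a turn; its tip sits in a hole in the rail and holds the rider fast for the first one and a half turns.
- knob_centre (a point): Centre of the clamp knob: dark knurled cylinder, 38 mm diameter, 22 mm long, white index mark across rim and face. Its level axis is square to the rail, 34 mm above the table; it stands out towards the robot on a 10 mm shaft, its centre 86 mm from the rail's middle line. Nothing is above it. These axes turn with the knob: take directions from lens_foot.
- lens_rider (a joint): Position of the lens rider along the rail, m; 0 at the start, negative towards the specimen rider (-y of the rail). It slides stiffly (about 8 N) once the screw is loosened.
- lens_foot (a point): Point on the rail's top (50 mm above the table) under the middle of the lens rider. Axes are the rail's: y along it, pointing away from the specimen; x level across it, away from the robot; z up. The foot is a black block 60 mm long along the rail, 64 mm wide, from 30 mm below to 16 mm above this point.
- lens_centre (a point): Centre of the lens mount on the lens rider: black ring, 56 mm outside diameter, 12 mm thick along the rail, facing along the rail, centre 135 mm above the table straight over the foot, on an 11 mm stem. Its flat face may be pushed. Axes as lens_foot.
- specimen_foot (a point): Like lens_foot, for the specimen rider on the lens rider's -y side (robot's right). Same 60 by 64 mm foot, so the feet meet when the two points are 60 mm apart. Carries an upright slide frame, 84 mm wide, 8 mm thick, 102 to 162 mm above the table, and its own knob like the lens rider's. Clamped, but gives way if shoved with 60 N.
- lamp_foot (a point): The same point of the lamp rider (dark lamp tube 54 mm across, facing the specimen), fixed at the -y end of the rail; axes as lens_foot.
- bench_rail: The optical bench: aluminium rail 600 mm long (its y axis), 40 mm wide, top 50 mm above the table, fixed to the table on black cross feet 120 mm wide near both ends; origin on the table under its middle, x pointing away from the robot, y to the robot's left.
- petri_dish: Loose bystander: covered clear petri dish, 91 mm across, 15 mm high; origin under its centre, between robot and rail.
- magnifier: Loose bystander: green hand magnifier lying flat, 14 mm high, about 207 mm long along its x axis; origin on the table 75 mm from the lens ring's centre (which is at +x, 84 mm across), the handle's end at x = -90 mm.
- id_cards: Loose bystander: stack of long picture cards, 56 by 170 mm, 8 mm high; origin under its centre, beyond the rail.
- tub: Loose bystander: open white plastic tub, 122 mm across the rim, 80 mm high; origin under its centre, beyond the rail.
- spoon: Loose bystander: grey plastic spoon, 170 mm long, lying along its x axis; between robot and rail.
- sample_jar: Loose bystander: jar with blue cap, 52 mm across, 62 mm high; origin under its centre, beyond the rail.
- spirit_bottle: Loose bystander: bottle with red cap, 48 mm across, 115 mm high; origin under its centre, beyond the rail.

How it is judged:
By the outcome, as a careful person would: the job done as asked, in the order asked, and still so for the second after the job is handed in, with the robot touching nothing.
It also fails if it takes over 72 s, if anything falls off the work surface, if the arm or the gripper's body presses on something with over 40 N, if the wrist force passes 120 N, or if a joint passes its speed limit or range.

## Robot

A 6-joint arm with a two-finger parallel gripper is mounted at the origin on the work surface. World frame = base frame: x ahead of the robot, y to its left, z up, the work surface at z = 0. Lengths are in mm, angles in rad, forces in N, time in s.
With the tool pointing down it reaches from about 350 to 925 mm from the base axis. Payload 6.4 kg.
Tool frame: the origin (TCP) lies on the front face of the gripper's body, between the roots of the fingers; the fingertips stand 97 mm ahead of it and the grasp point (between the pads) lies 78 mm ahead of it; z points along the fingers, y is the line along which they close (so a half turn about z gives the same grasp; the last joint's range is limited). The gripper opens to 94 mm and grips with 3 to 60 N. Pads are 16 mm wide; open, the fingers measure 119 mm over their backs; the gripper's body (75 mm by 177 mm) begins 78 mm behind the grasp point.
Start: joints at [-1.34, 0.245, 1.558, -0, 1.339, -0.174], TCP at [255.999, -597.478, 302.655] pointing down, gripper open.
Joint ranges: [-3.13, 3.13], [-1.02, 2.26], [0.13, 2.54], [-0.95, 4.09], [0.21, 2.88], [-2.74, 2.74]. Speed limits (rad/s): [2.57, 2.57, 3.14, 3.14, 3.14, 3.14].

## Interface

Orientations are given as a rotation vector (axis times angle).
In Python, from rig import robot gives the robot as it stands.
- The arm moves only by the tool arm_command, never from a script. Its argument "increments" is a list that holds one entry, the list of rows, each a list of 7 numbers: the closure, from -1 (fully open) to 1 (shut), then the shift along the world's x, y, z in units of 30 mm (1.0 is 30 mm), then the turn, a rotation vector about the world's x, y, z in units of 5 degrees (1.0 is 5 degrees). A call has 1 to 8 rows; each row is the pose to reach, as a shift and turn from the pose commanded when the call began; what a row does not reach only later rows make up. A row lasts 1/12 s, in which the tool goes at most 41.7 mm and 7.16 degrees, less where a joint would pass 70% of its speed; a pose out of reach is approached as far as the arm can. A call with a gripper value outside its range is refused whole. The fingers move at their own pace and stop on an object; the grip force is fixed at half the most. Time passes only in rows, so rows that repeat a pose let the fingers close. It gives the time, the measured TCP pose, the force, the opening and the grip force at its end, in the units of the state.
- robot.sense(): the state, without advancing time (a new reading comes with each control period).
- robot.camera(name): name is "scene" or "top" or "wrist"; returns the picture (400x640x3 uint8, red, green, blue); there is no depth.
- robot.camera_info(name): a dict with "camera_matrix" (3x3 intrinsics, pixels), "dist" ([k1, k2, p1, p2, k3] as OpenCV has them; the pictures are not rectified), "pose" (4x4, takes a point from camera to world coordinates). Camera axes: x right, y up, looking along -z (the intrinsics and any distortion apply to the point x, -y, -z); pixel columns grow to the right and rows downward; lengths in mm; the calibration is good to about 2 mm. A picture is of the moment at which its call begins: read the wrist's pose just before it. camera_info takes no time and is no camera call; for the wrist camera it gives the pose at the moment of the call.
- robot.hand_in(): hands the job in; it is judged then, once.
The state is a dict: "time_s": time; "joint_pos": joint angles; "dq": joint speeds; "tau": joint torques, N m; "eef_pos": TCP position; "tcp_rot": TCP orientation; "force": force on the tool from outside, world axes, zero at the start; "torque": the same for the moment, N m; "grip_width": opening from 0.0 (shut) to 1.0 (fully open); "gripper_force": force on a finger pad.
Only numpy, scipy, OpenCV 4.12 (cv2) and the standard library are available. Lean on these libraries where they do the work, as an engineer would, in place of code of your own. Each camera call takes 0.05 s, during which the arm holds its last target. There are 200 camera calls.

## Working session

There is one attempt and no reset: what is moved stays moved. The work goes in short steps, Python scripts to look and compute and a tool call to move; the robot and the scene stay as the last step left them, time stands still between calls to the robot, and variables do not carry over. Pictures are saved under pics/ and viewed, at most 10 in all, crops included, and the job is handed in when it is done.

Besides the shell and the picture viewer there is one more tool, called as name(argument=value, ...), one argument or row to a line, values as JSON. arm_command: Moves the arm, as the interface text tells. Its arguments: {"type":"object","properties":{"increments":{"type":"array"}},"required":["increments"]}

```bash
mkdir -p pics
python3 - <<'E'
from rig import robot
import cv2
for n in ("scene","top"):
    cv2.imwrite(f"pics/{n}0.png",robot.camera(n)[:,:,::-1])
    i=robot.camera_info(n);print(n,i["camera_matrix"],i["dist"],i["pose"])
s=robot.sense();print(s["time_s"],s["eef_pos"],s["tcp_rot"],s["force"])
E
```

```text
scene [[447.79856754   0.         315.3758652 ]
 [  0.         447.79856754 204.71219002]
 [  0.           0.           1.        ]] [-0.11648521  0.          0.          0.          0.        ] [[ 8.39626163e-01 -3.92523082e-01  3.75437792e-01  9.44520270e+02]
 [ 5.43058125e-01  5.92951982e-01 -5.94555144e-01 -6.43828527e+02]
 [ 1.07600350e-02  7.03088598e-01  7.11020847e-01  8.40829031e+02]
 [ 0.00000000e+00  0.00000000e+00  0.00000000e+00  1.00000000e+00]]
top [[473.50006647   0.         327.86692533]
 [  0.         473.50006647 205.18358666]
 [  0.           0.           1.        ]] [-0.0468223  0.         0.         0.         0.       ] [[-2.02391526e-02  9.95269644e-01 -9.50195414e-02  4.49450519e+02]
 [-9.99692452e-01 -2.15077555e-02 -1.23457559e-02 -3.39395842e+01]
 [-1.43310132e-02  9.47404507e-02  9.95398849e-01  1.15342396e+03]
 [ 0.00000000e+00  0.00000000e+00  0.00000000e+00  1.00000000e+00]]
0.1 [ 255.91762165 -597.09853848  301.67520932] [-3.07578597e+00 -6.31148366e-01  1.06293928e-04] [ 0.26923349 -0.62449006 -1.08252665]
```

View pics/top0.png

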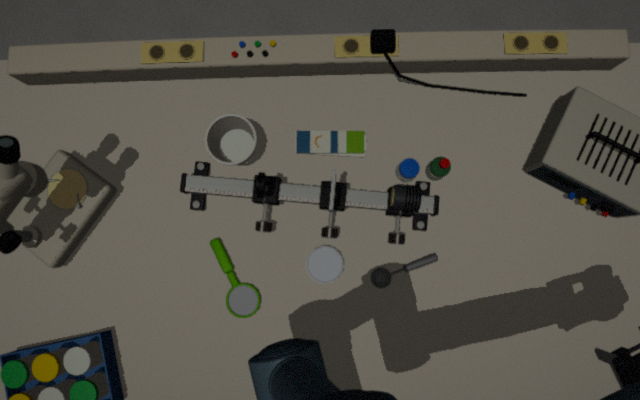

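View pics/scene0.png

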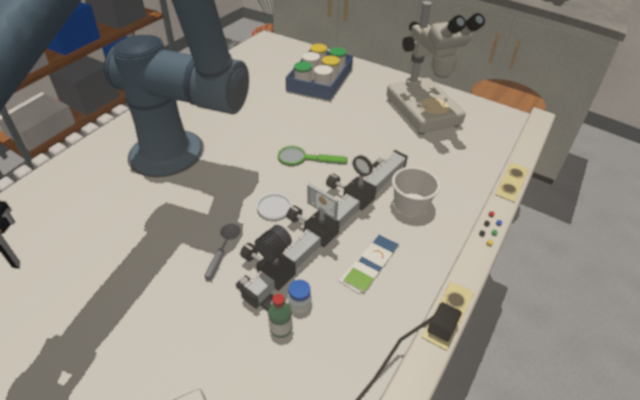

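The top view shows the rail from (183,183) to (438,205), with the lens rider at about (266,188) and its knob at about (264,225). The specimen rider is at (333,195) and the lamp at (403,200). I'll enlarge this area to get better pixels.

```bash
cat > h.py <<'E'
import numpy as np, cv2
from rig import robot
def ray(name,uv,info=None):
    i=info or robot.camera_info(name)
    p=cv2.undistortPoints(np.array([[uv]],float),np.array(i["camera_matrix"]),np.array(i["dist"]))[0,0]
    T=np.array(i["pose"]); return T[:3,3],T[:3,:3]@np.array([p[0],-p[1],-1])
def onz(name,uv,z,info=None):
    o,d=ray(name,uv,info); return o+d*(z-o[2])/d[2]
def px(name,P,info=None):
    i=info or robot.camera_info(name); T=np.linalg.inv(np.array(i["pose"]))
    c=T[:3,:3]@np.array(P,float)+T[:3,3]
    return cv2.projectPoints(np.array([[c[0],-c[1],-c[2]]]),np.zeros(3),np.zeros(3),np.array(i["camera_matrix"]),np.array(i["dist"]))[0][0,0]
E
python3 - <<'E'
from h import *
im=cv2.imread("pics/top0.png")[150:260,170:450]
cv2.imwrite("pics/crop1.png",cv2.resize(im,None,fx=2.85,fy=2.85,interpolation=cv2.INTER_CUBIC))
for n,uv,z in (("railL",(184,183),50),("railR",(437,205),50),("lensfoot",(266,188),66),("specfoot",(333,195),66),("knobL",(264,225),53),("knobS",(330,231),53),("dish",(325,264),15),("spoonbowl",(381,277),5),("mag",(243,300),10),("maghandle",(216,240),10)):
    print(n,onz("top",uv,z).round(0))
E
```

```text
railL [615. 320.  50.]
railR [ 550. -276.   50.]
lensfoot [596. 122.  66.]
specfoot [577. -33.  66.]
knobL [511. 130.  53.]
knobS [494. -24.  53.]
dish [417. -10.  15.]
spoonbowl [ 383. -144.    5.]
mag [335. 188.  10.]
maghandle [480. 253.  10.]
```

View pics/crop1.png

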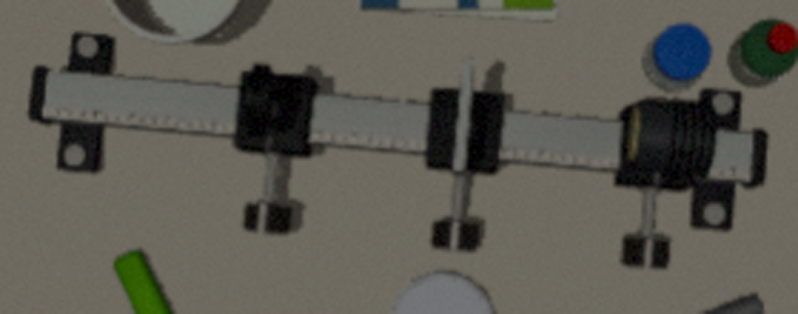

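The crop agrees with the given sizes. Knob centres are at about (270,217) and (457,234), with white index marks visible. The rail's y axis is about (0.108, 0.994), and the lens knob is near (511,131), 86 mm from the foot at (595,122). The specimen foot is about 156 mm away.

Plan: open gripper, tilted 45°, with the side of the finger nearest the rail rolling over the knob like a rack. First I move above it.

arm_command(
  increments=[
    [[-1,6.86,26.1,0,0,0,12.1],[-1,6.86,26.1,0,0,0,12.1],[-1,6.86,26.1,0,0,0,12.1],[-1,6.86,26.1,0,0,0,12.1],[-1,6.86,26.1,0,0,0,12.1],[-1,6.86,26.1,0,0,0,12.1],[-1,6.86,26.1,0,0,0,12.1],[-1,6.86,26.1,0,0,0,12.1]],
  ],
)

```text
time_s: 0.77
eef_pos: [340.6, -273.0, 302.2]
tcp_rot: [-2.392, -2.036, -0.0]
force: [1.1, 0.7, -1.0]
grip_width: 1.001
gripper_force: 0.0
```

arm_command(
  increments=[
    [[-1,4,15.2,0,0,0,0],[-1,4,15.2,0,0,0,0],[-1,4,15.2,0,0,0,0],[-1,4,15.2,0,0,0,0],[-1,4,15.2,0,0,0,0],[-1,4,15.2,0,0,0,0],[-1,4,15.2,0,0,0,0],[-1,4,15.2,0,0,0,0]],
  ],
)

```text
time_s: 1.43
eef_pos: [425.3, 49.5, 302.6]
tcp_rot: [2.397, 2.029, 0.001]
force: [0.3, -0.6, -0.5]
grip_width: 1.0
gripper_force: 0.0
```

arm_command(
  increments=[
    [[-1,0,4,0,-8.95,0.97,0],[-1,0,4,0,-8.95,0.97,0],[-1,0,4,0,-8.95,0.97,0],[-1,0,4,0,-8.95,0.97,0],[-1,0,4,0,-8.95,0.97,0],[-1,0,4,0,-8.95,0.97,0],[-1,0,4,0,-8.95,0.97,0],[-1,0,4,0,-8.95,0.97,0]],
  ],
)

```text
time_s: 2.1
eef_pos: [424.9, 168.1, 300.9]
tcp_rot: [1.903, 1.616, -0.754]
force: [-0.4, 0.4, -0.3]
grip_width: 1.003
gripper_force: 0.0
```

Run:
```python
from h import *
from scipy.spatial.transform import Rotation as R
s=robot.sense();M=R.from_rotvec(s["tcp_rot"]).as_matrix()
print(s["time_s"],s["eef_pos"],s["joint_pos"]);print(M.round(3),s["force"])
i=robot.camera_info("wrist");im=robot.camera("wrist")
cv2.imwrite("pics/w1.png",im[:,:,::-1]);print(i["pose"],i["camera_matrix"])
```

```text
2.1 [424.94918483 168.06864599 300.87678047] [ 0.3804482   0.02249038  1.91028018 -0.67721004  1.63285184  0.65048812]
[[ 0.13   0.989 -0.077]
 [ 0.694 -0.146 -0.705]
 [-0.708  0.038 -0.705]] [-0.37029406  0.36745548 -0.2505394 ]
[[ 9.88518776e-01  1.06269247e-01  1.07412649e-01  4.40645887e+02]
 [-1.46318949e-01  4.95872173e-01  8.55979879e-01  2.76512342e+02]
 [ 3.77013931e-02 -8.61868688e-01  5.05728158e-01  3.08538039e+02]
 [ 0.00000000e+00  0.00000000e+00  0.00000000e+00  1.00000000e+00]] [[307.56631179   0.         318.50112958]
 [  0.         307.56631179 200.78164746]
 [  0.           0.           1.        ]]
```

View pics/w1.png

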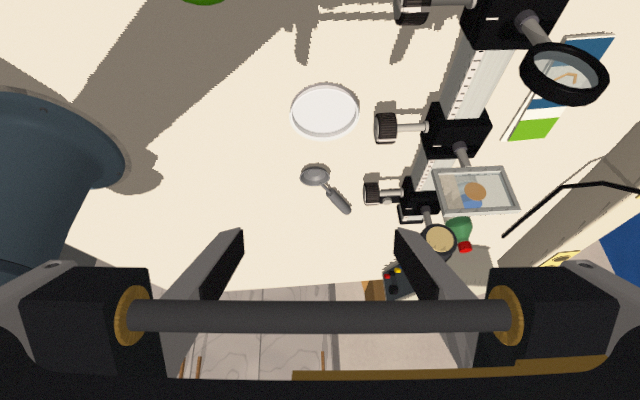

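The wrist picture shows the lens knob cut off at the top, near (410,8), with the specimen knob at (386,128). The camera sits on the underside of the gripper, facing -y. I'll back off in +y, straighten the orientation and look at the knob.

```bash
cat >> h.py <<'E'
from scipy.spatial.transform import Rotation as R
RX=np.array([.994,-.108,0]);RX/=np.linalg.norm(RX);RY=np.array([-RX[1],RX[0],0])
FOOT=np.array([594.5,122,0])
def W(x,y,z): return FOOT+x*RX+y*RY+np.array([0,0,z])
def tilt(deg):
    a=np.radians(deg); z=-np.sin(a)*RY-np.cos(a)*np.array([0,0,1]); y=RX
    return R.from_matrix(np.c_[np.cross(y,z),y,z])
def delta(P,rot):
    s=robot.sense(); r=(rot*R.from_rotvec(s["tcp_rot"]).inv()).as_rotvec(degrees=True)/5
    return ((P-s["eef_pos"])/30).round(2),r.round(2)
E
python3 -c "
from h import *
print(delta(W(-139,100,250),tilt(45)))"
```

```text
(array([ 1.4 ,  2.29, -1.72]), array([0.05, 0.44, 0.45]))
```

arm_command(
  increments=[
    [[-1,1.4,2.3,-1.7,0.05,0.44,0.45],[-1,1.4,2.3,-1.7,0.05,0.44,0.45],[-1,1.4,2.3,-1.7,0.05,0.44,0.45],[-1,1.4,2.3,-1.7,0.05,0.44,0.45],[-1,1.4,2.3,-1.7,0.05,0.44,0.45]],
  ],
)

```text
time_s: 2.57
eef_pos: [467.7, 235.9, 251.8]
tcp_rot: [1.869, 1.672, -0.772]
force: [-0.3, -0.0, -0.6]
grip_width: 1.003
gripper_force: 0.0
```

Run:
```python
from h import *
s=robot.sense();print(s["eef_pos"].round(1) if hasattr(s["eef_pos"],"round") else s["eef_pos"],W(-139,100,250),s["joint_pos"],delta(W(-139,100,250),tilt(45)))
i=robot.camera_info("wrist");im=robot.camera("wrist")
cv2.imwrite("pics/w2.png",im[:,:,::-1])
for n,P in (("knob",W(-86,0,34)),("face",W(-97,0,34)),("top",W(-86,0,53)),("foot+y near corner",W(-32,30,66)),("foot far",W(32,30,66)),("spec corner",W(-32,-156+30,66)),("lens",W(0,6,135))): print(n,P.round(),px("wrist",P,i).round(1))
```

```text
[467.7 235.9 251.8] [467.1148908  236.42916566 250.        ] [ 0.46010737  0.25252936  1.75156344 -0.63915311  1.6191688   0.70137109] (array([-0.02,  0.02, -0.06]), array([-0.  ,  0.02,  0.02]))
knob [509. 131.  34.] [372.7 109.1]
face [498. 132.  34.] [361.3 109.1]
top [509. 131.  53.] [374.6 123.4]
foot+y near corner [566. 155.  66.] [446.  109.3]
foot far [630. 148.  66.] [519.6 110.5]
spec corner [549.   0.  66.] [402.9 203.1]
lens [595. 128. 135.] [494.  194.8]
```

View pics/w2.png

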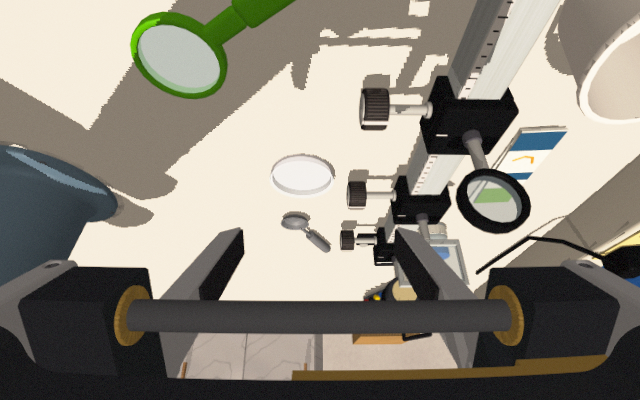

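The knob is centred at about (374,109) and my estimate projects to (373,109). The lens also matches, at (493,199) against a predicted (494,195), so the position is good. I'll go to the pre-contact pose, 25 mm off the knob.

```bash
python3 -c "
from h import *
print(delta(W(-139,-10.7,97),tilt(45)), (RY*30*0+RY).round(3))"
```

```text
(array([-0.42, -3.64, -5.18]), array([-0.  ,  0.04,  0.03])) [0.108 0.994 0.   ]
```

arm_command(
  increments=[
    [[-1,-0.42,-3.64,-5.18,0,0,0],[-1,-0.42,-3.64,-5.18,0,0,0],[-1,-0.42,-3.64,-5.18,0,0,0],[-1,-0.42,-3.64,-5.18,0,0,0],[-1,-0.42,-3.64,-5.18,0,0,0],[-1,-0.42,-3.64,-5.18,0,0,0],[-1,-0.42,-3.64,-5.18,0,0,0],[-1,-0.42,-3.64,-5.18,0,0,0]],
  ],
)

```text
time_s: 3.28
eef_pos: [456.4, 127.6, 98.7]
tcp_rot: [1.87, 1.67, -0.766]
force: [1.4, 0.7, 0.1]
grip_width: 0.998
gripper_force: 0.0
```

arm_command(
  increments=[
    [[-1,0.03,0.24,-0.24,0,0,0],[-1,0.06,0.47,-0.47,0,0,0],[-1,0.06,0.5,-0.5,0,0,0],[-1,0.06,0.5,-0.5,0,0,0]],
  ],
)

```text
time_s: 3.62
eef_pos: [456.9, 143.2, 81.1]
tcp_rot: [1.867, 1.674, -0.771]
force: [-0.2, -0.1, 0.6]
grip_width: 1.002
gripper_force: 0.0
```

Run:
```python
from h import *
s=robot.sense();P=s["eef_pos"]-FOOT;print(P@RX,P@RY,P[2],s["force"],s["joint_pos"])
i=robot.camera_info("wrist");im=robot.camera("wrist")
cv2.imwrite("pics/w3.png",im[:,:,::-1])
print(px("wrist",W(-86,0,34),i),delta(W(-139,7,79.3),tilt(45)))
```

```text
-139.12035314440564 6.166886633800824 81.0797961153677 [-0.20537416 -0.12369454  0.60875385] [ 0.31497541  0.42291618  1.92470928 -0.74018308  1.27678093  0.82607726]
[445.11902464 227.71998216] (array([ 0.01,  0.04, -0.06]), array([0.  , 0.03, 0.  ]))
```

View pics/w3.png

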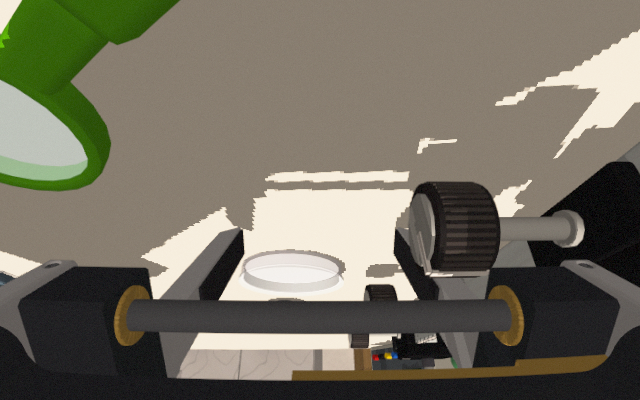

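The knob fills cols 412–497 and rows 183–275, beneath the rail-side finger at cols 395–440. Its face and white mark are visible and there is no contact yet. Next I press in gently.

arm_command(
  increments=[
    [[-1,0.01,0.05,-0.05,0,0,0],[-1,0.01,0.1,-0.1,0,0,0],[-1,0.01,0.1,-0.1,0,0,0],[-1,0.01,0.1,-0.1,0,0,0]],
  ],
)

```text
time_s: 4.0
eef_pos: [457.2, 144.6, 79.0]
tcp_rot: [1.868, 1.669, -0.774]
force: [-1.8, -3.6, 4.2]
grip_width: 0.997
gripper_force: 3.1
```

Contact at about 5.5 N, and soft. First rolling stroke of 57 mm, then lift off.

arm_command(
  increments=[
    [[-1,0.03,0.27,0.27,0,0,0],[-1,0.06,0.54,0.54,0,0,0],[-1,0.09,0.8,0.8,0,0,0],[-1,0.12,1.07,1.07,0,0,0],[-1,0.145,1.34,1.34,0,0,0],[-1,0.145,1.34,1.34,0,0,0]],
  ],
)

```text
time_s: 4.5
eef_pos: [461.5, 185.7, 120.0]
tcp_rot: [1.869, 1.67, -0.773]
force: [-3.6, -2.2, 5.0]
grip_width: 0.999
gripper_force: 3.0
```

Run:
```python
from h import *
s=robot.sense();P=s["eef_pos"]-FOOT;print(P@RX,P@RY,P[2],s["force"])
i=robot.camera_info("wrist");im=robot.camera("wrist")
print(px("wrist",W(-86,0,34),i))
cv2.imwrite("pics/w4.png",im[:,:,::-1])
```

```text
-139.06807431081867 48.993693565404435 120.02089131547397 [-3.61712119 -2.17953296  4.98315759]
[406.68141042 199.45954451]
```

View pics/w4.png

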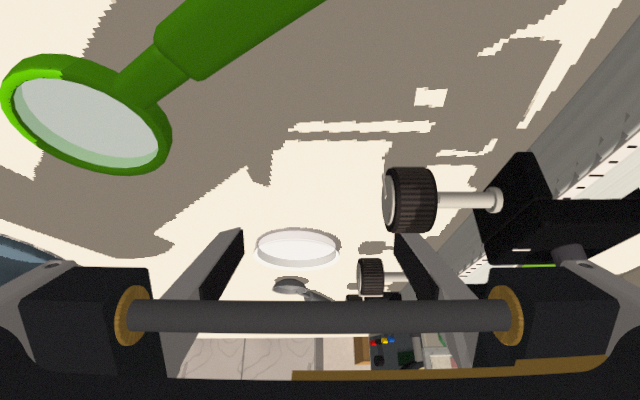

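After the stroke the knob is at cols 383–437, rows 167–233. The mark has left the visible rim, which fits roughly half a turn. I'll lift, return and roll again, then locate the mark by sampling the rim.

arm_command(
  increments=[
    [[-1,-0.05,-0.47,0.47,0,0,0],[-1,-0.12,-1.1,-0.2,0,0,0],[-1,-0.195,-1.81,-0.87,0,0,0],[-1,-0.195,-1.81,-0.87,0,0,0],[-1,-0.17,-1.57,-1.1,0,0,0],[-1,-0.145,-1.34,-1.34,0,0,0],[-1,-0.145,-1.34,-1.34,0,0,0]],
  ],
)

```text
time_s: 5.13
eef_pos: [457.5, 145.8, 78.7]
tcp_rot: [1.866, 1.668, -0.775]
force: [-3.9, -7.2, 6.3]
grip_width: 0.997
gripper_force: 5.0
```

arm_command(
  increments=[
    [[-1,0.03,0.27,0.27,0,0,0],[-1,0.06,0.54,0.54,0,0,0],[-1,0.09,0.8,0.8,0,0,0],[-1,0.12,1.07,1.07,0,0,0],[-1,0.145,1.34,1.34,0,0,0],[-1,0.145,1.34,1.34,0,0,0]],
  ],
)

```text
time_s: 5.63
eef_pos: [462.1, 187.3, 120.6]
tcp_rot: [1.867, 1.67, -0.771]
force: [-2.7, -3.4, 5.7]
grip_width: 1.003
gripper_force: 3.3
```

```bash
cat >> h.py <<'E'
def mark(name="wrist",x0=-84,out=0.):
    i=robot.camera_info(name); im=robot.camera(name).astype(float).mean(2); r=[]
    cam=np.array(i["pose"])[:3,3]
    for a in range(0,360,6):
        t=np.radians(a); n=np.sin(t)*RY+np.array([0,0,np.cos(t)])
        c=W(x0-out,0,34)+19*n
        if (cam-c)@n<=0: continue
        v=[]
        for dx in (-6,-3,0,3,6):
            u,w=px(name,c+dx*RX,i).round().astype(int)
            if 0<=u<640 and 0<=w<400: v.append(im[w,u])
        if v: r.append((a,int(np.median(v))))
    return r
E
python3 - <<'E'
from h import *
s=robot.sense();P=s["eef_pos"]-FOOT;print(P@RX,P@RY,P[2],s["force"])
print("wrist",mark()); print("top",mark("top"))
cv2.imwrite("pics/w5.png",robot.camera("wrist")[:,:,::-1])
E
```

```text
-138.69043742474403 50.60681930050838 120.64517650352822 [-2.73535559 -3.35381343  5.73040169]
wrist [(0, 83), (6, 36), (12, 31), (18, 32), (24, 40), (30, 29), (36, 39), (42, 43), (48, 31), (54, 40), (60, 47), (66, 31), (72, 46), (78, 47), (84, 35), (90, 38), (96, 29), (102, 33), (108, 38), (114, 35), (120, 39), (126, 40), (132, 41), (138, 40), (336, 97), (342, 98), (348, 123), (354, 123)]
top [(0, 75), (6, 78), (12, 79), (18, 77), (24, 76), (30, 75), (36, 75), (42, 74), (48, 74), (54, 75), (60, 75), (66, 75), (72, 70), (78, 70), (264, 58), (270, 58), (276, 58), (282, 58), (288, 58), (294, 58), (300, 61), (306, 73), (312, 73), (318, 62), (324, 67), (330, 67), (336, 73), (342, 74), (348, 71), (354, 70)]
```

The mark should be near the visible limit. I'll do half a stroke, after which it should show near 70–90°.

arm_command(
  increments=[
    [[-1,-0.05,-0.47,0.47,0,0,0],[-1,-0.12,-1.1,-0.2,0,0,0],[-1,-0.195,-1.81,-0.87,0,0,0],[-1,-0.195,-1.81,-0.87,0,0,0],[-1,-0.17,-1.57,-1.1,0,0,0],[-1,-0.145,-1.34,-1.34,0,0,0],[-1,-0.145,-1.34,-1.34,0,0,0]],
  ],
)

```text
time_s: 6.37
eef_pos: [458.0, 146.4, 79.1]
tcp_rot: [1.865, 1.668, -0.774]
force: [-3.9, -7.3, 7.7]
grip_width: 0.998
gripper_force: 5.1
```

arm_command(
  increments=[
    [[-1,0.02,0.22,0.22,0,0,0],[-1,0.04,0.44,0.44,0,0,0],[-1,0.07,0.66,0.66,0,0,0],[-1,0.07,0.66,0.66,0,0,0]],
  ],
)

```text
time_s: 6.7
eef_pos: [460.1, 167.0, 100.2]
tcp_rot: [1.867, 1.669, -0.771]
force: [-3.6, -5.1, 6.1]
grip_width: 0.999
gripper_force: 3.8
```

Run:
```python
from h import *
s=robot.sense();P=s["eef_pos"]-FOOT;print(P@RX,P@RY,P[2],s["force"])
print("wrist",mark(out=1.5))
a=robot.camera("wrist")[130:330,330:590,::-1]
b=cv2.imread("pics/w5.png")[130:330,330:590]
cv2.imwrite("pics/c6.png",cv2.resize(np.hstack([b,a]),None,fx=1.5,fy=1.5))
```

```text
-138.47406592440288 30.201157845436473 100.22656570983321 [-3.58599893 -5.06194389  6.12417908]
wrist [(0, 41), (6, 38), (12, 32), (18, 38), (24, 26), (30, 36), (36, 39), (42, 28), (48, 64), (54, 53), (60, 38), (66, 64), (72, 35), (78, 180), (84, 146), (90, 140), (96, 36), (102, 37), (108, 29), (114, 40), (120, 33), (126, 37), (132, 39), (138, 39), (144, 40), (342, 41), (348, 37), (354, 40)]
```

View pics/c6.png

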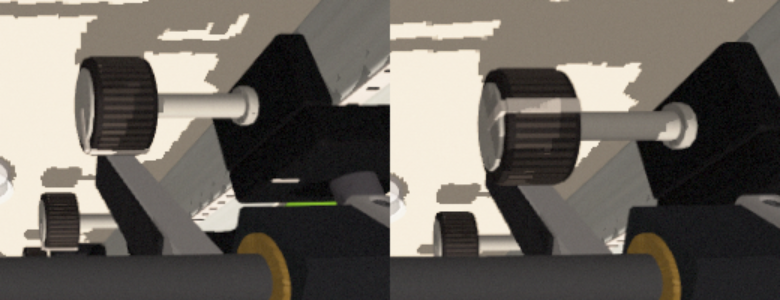

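Left half (end of stroke 2): the mark is just at the knob's lower edge, near the top of the rim. Right half (after the half stroke): the white mark crosses the rim at about 84°, so the knob is at 444°, with no slip. For 810° (2.25 turns) I need 121 mm more: 28.8, then 57, then 35.

arm_command(
  increments=[
    [[-1,0.02,0.23,0.23,0,0,0],[-1,0.05,0.46,0.46,0,0,0],[-1,0.07,0.68,0.68,0,0,0],[-1,0.07,0.68,0.68,0,0,0]],
  ],
)

```text
time_s: 7.13
eef_pos: [462.2, 187.6, 120.7]
tcp_rot: [1.867, 1.67, -0.77]
force: [-2.6, -2.4, 6.3]
grip_width: 0.997
gripper_force: 3.2
```

arm_command(
  increments=[
    [[-1,-0.05,-0.47,0.47,0,0,0],[-1,-0.12,-1.1,-0.2,0,0,0],[-1,-0.195,-1.81,-0.87,0,0,0],[-1,-0.195,-1.81,-0.87,0,0,0],[-1,-0.17,-1.57,-1.1,0,0,0],[-1,-0.145,-1.34,-1.34,0,0,0],[-1,-0.145,-1.34,-1.34,0,0,0]],
  ],
)

```text
time_s: 7.72
eef_pos: [457.9, 147.0, 78.7]
tcp_rot: [1.866, 1.671, -0.771]
force: [-1.6, -4.1, 4.8]
grip_width: 0.998
gripper_force: 2.8
```

arm_command(
  increments=[
    [[-1,0.03,0.27,0.27,0,0,0],[-1,0.06,0.54,0.54,0,0,0],[-1,0.09,0.8,0.8,0,0,0],[-1,0.12,1.07,1.07,0,0,0],[-1,0.145,1.34,1.34,0,0,0],[-1,0.145,1.34,1.34,0,0,0]],
  ],
)

```text
time_s: 8.22
eef_pos: [462.5, 187.5, 120.5]
tcp_rot: [1.868, 1.673, -0.765]
force: [-0.6, -0.8, 3.4]
grip_width: 0.999
gripper_force: 0.9
```

arm_command(
  increments=[
    [[-1,-0.05,-0.47,0.47,0,0,0],[-1,-0.12,-1.1,-0.2,0,0,0],[-1,-0.195,-1.81,-0.87,0,0,0],[-1,-0.195,-1.81,-0.87,0,0,0],[-1,-0.17,-1.57,-1.1,0,0,0],[-1,-0.145,-1.34,-1.34,0,0,0],[-1,-0.145,-1.34,-1.34,0,0,0]],
  ],
)

```text
time_s: 8.8
eef_pos: [457.8, 146.4, 78.5]
tcp_rot: [1.866, 1.671, -0.771]
force: [0.5, -3.0, 2.9]
grip_width: 1.003
gripper_force: 2.2
```

arm_command(
  increments=[
    [[-1,0.02,0.22,0.22,0,0,0],[-1,0.04,0.44,0.44,0,0,0],[-1,0.07,0.66,0.66,0,0,0],[-1,0.08,0.75,0.75,0,0,0],[-1,0.08,0.75,0.75,0,0,0]],
  ],
)

```text
time_s: 9.22
eef_pos: [460.1, 168.9, 102.0]
tcp_rot: [1.868, 1.673, -0.767]
force: [0.6, -0.0, 1.7]
grip_width: 1.001
gripper_force: 0.4
```

Run:
```python
from h import *
s=robot.sense();P=s["eef_pos"]-FOOT;print(P@RX,P@RY,P[2],s["force"])
print("wrist",mark(out=3))
cv2.imwrite("pics/w7.png",robot.camera("wrist")[:,:,::-1])
```

```text
-138.63509797128262 32.12782376135002 102.02658869257449 [ 0.59028544 -0.00252985  1.70401918]
wrist [(0, 40), (6, 39), (12, 41), (18, 40), (24, 31), (30, 34), (36, 42), (42, 25), (48, 80), (54, 230), (60, 227), (66, 67), (72, 40), (78, 42), (84, 43), (90, 26), (96, 38), (102, 37), (108, 36), (114, 40), (120, 34), (126, 37), (132, 38), (138, 38), (144, 38), (342, 54), (348, 58), (354, 40)]
```

The mark is at 57°, which means 777° (2.16 turns) in total, inside the window. I'll back off, rise, straighten to vertical and close the fingers.

arm_command(
  increments=[
    [[-1,-0.08,-0.75,0.75,0,0,0],[-1,-0.08,-0.75,2,0,0,0],[-1,-0.08,0,3.4,0,0,0],[-1,0,1,4.8,0,0,0],[-1,0,2,5.5,0,0,0],[-1,0,2,5.5,0,0,0],[-1,0,2,5.5,0,0,0]],
  ],
)

```text
time_s: 9.9
eef_pos: [460.2, 229.3, 267.7]
tcp_rot: [1.868, 1.673, -0.764]
force: [0.3, -0.8, 0.4]
grip_width: 1.002
gripper_force: 0.0
```

arm_command(
  increments=[
    [[1,0,0,0,8.95,-0.97,0],[1,0,0,0,8.95,-0.97,0],[1,0,0,0,8.95,-0.97,0],[1,0,0,0,8.95,-0.97,0],[1,0,0,0,8.95,-0.97,0],[1,0,0,0,8.95,-0.97,0],[1,0,0,0,8.95,-0.97,0],[1,0,0,0,8.95,-0.97,0]],
  ],
)

```text
time_s: 10.57
eef_pos: [458.2, 225.2, 263.0]
tcp_rot: [-2.344, -2.089, 0.005]
force: [2.0, 0.1, 0.7]
grip_width: 0.469
gripper_force: 0.0
```

Run:
```python
from h import *
s=robot.sense();P=s["eef_pos"]-FOOT;print(P@RX,P@RY,P[2],s["force"],s["grip_width"])
print(delta(W(0,44,270),tilt(0)))
im=robot.camera("top");cv2.imwrite("pics/t8.png",cv2.resize(im[150:270,170:450,::-1],None,fx=2.8,fy=2.8,interpolation=cv2.INTER_CUBIC))
```

```text
-146.6139906873387 87.91668993685019 262.9821710002092 [1.95259793 0.14929873 0.6560334 ] 0.46888198615074855
(array([ 4.7 , -1.98,  0.23]), array([ 0.01, -0.04,  0.07]))
```

View pics/t8.png

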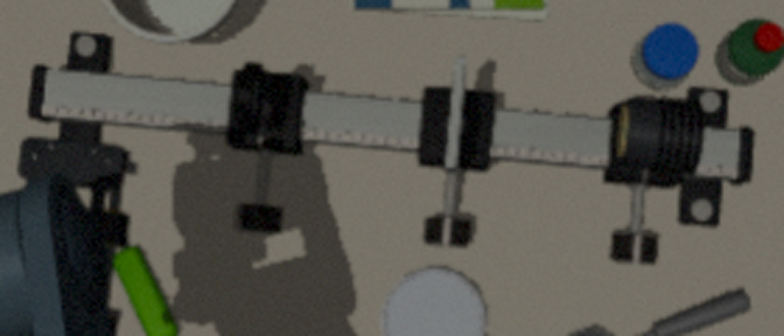

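The lens rider now sits about 2–3 mm to +y (foot cols 229–305), and the other things are undisturbed. Now I go to the +y side of the lens ring and descend.

arm_command(
  increments=[
    [[1,4.7,-1.98,0.23,0,0,0],[1,4.7,-1.98,0.23,0,0,0],[1,4.7,-1.98,0.23,0,0,0],[1,4.7,-1.98,0.23,0,0,0],[1,4.7,-1.98,0.23,0,0,0],[1,4.7,-1.98,0.23,0,0,0]],
  ],
)

```text
time_s: 11.12
eef_pos: [600.6, 167.4, 270.4]
tcp_rot: [-2.342, -2.092, 0.005]
force: [-1.1, -0.6, 0.1]
grip_width: 0.018
gripper_force: 0.0
```

arm_command(
  increments=[
    [[1,0,0,-1.2,0,0,0],[1,0,0,-2.4,0,0,0],[1,0,0,-2.4,0,0,0],[1,0,0,-2.4,0,0,0]],
  ],
)

```text
time_s: 11.45
eef_pos: [597.8, 168.7, 197.9]
tcp_rot: [-2.337, -2.094, 0.008]
force: [-0.5, 0.7, 0.5]
grip_width: -0.0
gripper_force: 0.0
```

Run:
```python
from h import *
s=robot.sense();P=s["eef_pos"]-FOOT;print(P@RX,P@RY,P[2],s["force"],s["grip_width"])
i=robot.camera_info("wrist");im=robot.camera("wrist");cv2.imwrite("pics/w9.png",im[:,:,::-1])
print(delta(W(0,44,198),tilt(0)),[px("wrist",W(*q),i).round() for q in ((0,6,163),(0,3,163),(-28,6,135),(28,6,135),(-32,30,66),(32,30,66))])
```

```text
-1.8011027483477087 46.79561819222045 197.94620964208136 [-0.46646267  0.73687303  0.54320914] -0.0004869958707237028
(array([-0.01, -0.1 , -0.09]), array([ 0.  , -0.01,  0.02])) [array([323., 371.]), array([323., 376.]), array([273., 332.]), array([373., 332.]), array([280., 244.]), array([365., 244.])]
```

View pics/w9.png

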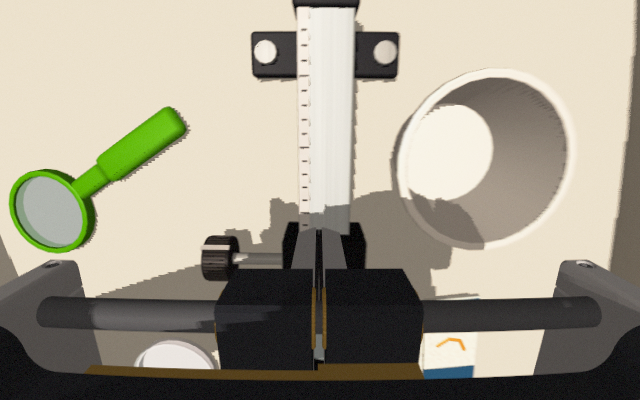

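The fingers are closed behind the lens ring. The rail is centred at cols 297–355 and the foot spans cols 283–366, as predicted, with the knob mark visible at (215,247). Now I push along -y of the rail.

arm_command(
  increments=[
    [[1,-0.03,-0.3,0,0,0,0],[1,-0.07,-0.6,0,0,0,0],[1,-0.1,-0.9,0,0,0,0],[1,-0.12,-1.1,0,0,0,0],[1,-0.12,-1.1,0,0,0,0]],
  ],
)

```text
time_s: 11.92
eef_pos: [597.4, 134.4, 202.8]
tcp_rot: [2.342, 2.092, 0.006]
force: [0.2, 2.3, 2.1]
grip_width: 0.006
gripper_force: 1.2
```

arm_command(
  increments=[
    [[1,-0.02,-0.15,0,0,0,0],[1,-0.04,-0.3,0,0,0,0],[1,-0.05,-0.45,0,0,0,0],[1,-0.065,-0.6,0,0,0,0],[1,-0.065,-0.6,0,0,0,0]],
  ],
)

```text
time_s: 12.33
eef_pos: [595.5, 117.3, 202.7]
tcp_rot: [2.342, 2.093, 0.007]
force: [-0.3, 6.2, 5.1]
grip_width: 0.009
gripper_force: 2.6
```

The rider is sliding at about 6–8 N. I'll continue to roughly 12 mm short of the expected meeting.

arm_command(
  increments=[
    [[1,-0.03,-0.25,0,0,0,0],[1,-0.06,-0.5,0,0,0,0],[1,-0.08,-0.75,0,0,0,0],[1,-0.11,-1.0,0,0,0,0],[1,-0.14,-1.25,0,0,0,0],[1,-0.16,-1.5,0,0,0,0],[1,-0.19,-1.75,0,0,0,0],[1,-0.2,-1.8,0,0,0,0]],
  ],
)

```text
time_s: 13.0
eef_pos: [589.4, 63.2, 202.7]
tcp_rot: [2.343, 2.093, 0.007]
force: [0.8, 7.9, 4.4]
grip_width: 0.004
gripper_force: 4.0
```

```bash
cat >> h.py <<'E'
def feet():
    i=robot.camera_info("top");im=robot.camera("top").astype(float).mean(2)
    ys=np.arange(-230,60,2); out=[]
    for y in ys:
        v=[]
        for x in (-12,-4,4,12,16):
            u,w=px("top",W(x,y,50),i).round().astype(int); v.append(im[w,u])
        out.append("#" if np.median(v)<60 else ".")
    return "".join(out)
E
python3 - <<'E'
from h import *
s=robot.sense();P=s["eef_pos"]-FOOT;print(P@RX,P@RY,P[2],s["force"])
b=cv2.imread("pics/top0.png");print(feet())
E
```

```text
1.2687917482441646 -59.03386598929659 202.6739780052525 [0.78686251 7.91850979 4.44638609]
.......................##########################################################################################################################
```

arm_command(
  increments=[
    [[1,-0.01,-0.1,0,0,0,0],[1,-0.02,-0.2,0,0,0,0],[1,-0.03,-0.3,0,0,0,0],[1,-0.04,-0.4,0,0,0,0],[1,-0.04,-0.4,0,0,0,0]],
  ],
)

```text
time_s: 13.47
eef_pos: [588.1, 51.5, 202.6]
tcp_rot: [2.342, 2.094, 0.006]
force: [-1.8, 6.7, 4.9]
grip_width: 0.004
gripper_force: 3.1
```

arm_command(
  increments=[
    [[1,-0.005,-0.05,0,0,0,0],[1,-0.01,-0.1,0,0,0,0],[1,-0.015,-0.15,0,0,0,0],[1,-0.02,-0.2,0,0,0,0],[1,-0.02,-0.2,0,0,0,0]],
  ],
)

```text
time_s: 13.88
eef_pos: [587.4, 45.8, 202.6]
tcp_rot: [-2.342, -2.094, -0.006]
force: [-0.9, 6.6, 5.7]
grip_width: 0.003
gripper_force: 3.5
```

arm_command(
  increments=[
    [[1,-0.005,-0.03,0,0,0,0],[1,-0.005,-0.06,0,0,0,0],[1,-0.01,-0.1,0,0,0,0],[1,-0.01,-0.1,0,0,0,0]],
  ],
)

```text
time_s: 14.22
eef_pos: [587.2, 42.9, 202.6]
tcp_rot: [-2.342, -2.094, -0.006]
force: [-2.5, 8.0, 5.2]
grip_width: 0.006
gripper_force: 3.7
```

arm_command(
  increments=[
    [[1,-0.005,-0.03,0,0,0,0],[1,-0.005,-0.06,0,0,0,0],[1,-0.01,-0.1,0,0,0,0],[1,-0.01,-0.1,0,0,0,0]],
  ],
)

```text
time_s: 14.55
eef_pos: [586.9, 41.1, 202.7]
tcp_rot: [-2.34, -2.092, -0.01]
force: [0.4, 13.2, 5.5]
grip_width: 0.004
gripper_force: 6.6
```

arm_command(
  increments=[
    [[1,-0.005,-0.03,0,0,0,0],[1,-0.005,-0.06,0,0,0,0],[1,-0.01,-0.1,0,0,0,0],[1,-0.01,-0.1,0,0,0,0]],
  ],
)

```text
time_s: 14.88
eef_pos: [586.8, 40.6, 202.7]
tcp_rot: [-2.338, -2.09, -0.017]
force: [1.6, 24.2, 5.3]
grip_width: 0.009
gripper_force: 12.3
```

arm_command(
  increments=[
    [[1,-0.005,-0.03,0,0,0,0],[1,-0.005,-0.06,0,0,0,0],[1,-0.01,-0.1,0,0,0,0],[1,-0.01,-0.1,0,0,0,0]],
  ],
)

```text
time_s: 15.22
eef_pos: [586.7, 40.2, 202.8]
tcp_rot: [-2.335, -2.088, -0.025]
force: [4.8, 35.7, 4.5]
grip_width: -0.0
gripper_force: 18.0
```

The force climbs with almost no travel at y' ≈ -81.5, where I expected the feet to meet, so they are touching. I'll back off, rise and check.

arm_command(
  increments=[
    [[1,0.03,0.25,0,0,0,0],[1,0.06,0.6,0,0,0,0],[1,0.15,1.4,0,0,0,0],[1,0.2,1.9,0.8,0,0,0],[1,0.2,1.9,2.0,0,0,0],[1,0.2,1.9,3.2,0,0,0],[1,0.2,1.9,4,0,0,0]],
  ],
)

```text
time_s: 15.8
eef_pos: [592.4, 89.9, 324.6]
tcp_rot: [2.338, 2.092, 0.005]
force: [0.9, 0.0, 0.4]
grip_width: 0.001
gripper_force: 0.0
```

arm_command(
  increments=[
    [[1,-4,6,0,0,0,0],[1,-4,6,0,0,0,0],[1,-4,6,0,0,0,0],[1,-4,6,0,0,0,0],[1,-4,6,0,0,0,0],[1,-4,6,0,0,0,0],[1,-4,6,0,0,0,0],[1,-4,6,0,0,0,0]],
  ],
)

```text
time_s: 16.47
eef_pos: [472.1, 269.6, 320.9]
tcp_rot: [2.34, 2.094, 0.001]
force: [-0.0, -0.4, 0.5]
grip_width: 0.003
gripper_force: 0.0
```

Run:
```python
from h import *
s=robot.sense();print(s["eef_pos"],s["force"])
b=cv2.imread("pics/top0.png").mean(2);im=robot.camera("top").astype(float).mean(2);i=robot.camera_info("top")
for n,I in(("before",b),("after",im)):
    o=""
    for y in range(-230,70,2):
        v=[I[tuple(px("top",W(x,y,50),i).round().astype(int)[::-1])] for x in(-16,-10,10,16)]
        o+="#" if np.median(v)<60 else "."
    print(n,o)
    k=""
    for y in range(-230,70,2):
        v=[I[tuple(px("top",W(x,y,53),i).round().astype(int)[::-1])] for x in(-93,-88,-83,-79)]
        k+="#" if np.median(v)<45 else "."
    print("knobs ",k)
```

```text
[472.11014322 269.63738594 320.8589652 ] [-0.00135773 -0.41622993  0.50093873]
before .......................##############....############................................................###############################..................
knobs  .............................########...#######..........................................................##########.....####..........................
after .......................##############....###########################################..................................................................
knobs  .............................########...#######...........################............................................................................
```

The feet are together with no gap, the specimen rider has not moved, and the arm is clear.

```bash
python3 -c "
from rig import robot
print(robot.hand_in())"
```

```text
the job is handed in; nothing more can be done
None
```

The job is handed in after about 16 s of robot time: the clamp knob was rolled about 2.16 turns loose, the lens rider's foot rests against the specimen rider's foot (which did not move), and the arm finished clear.

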